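# Feed a plastic sheet under the trimmer's rail and hold it for the cut

## Robot

A 7-joint arm with a two-finger parallel gripper is mounted at the origin on the work surface. World frame = base frame: x ahead of the robot, y to its left, z up, the work surface at z = 0. Lengths are in m, angles in degrees, forces in N, time in s.
With the tool pointing down it reaches from about 0.425 to 1.025 m from the base axis. Payload 9.4 kg.
Tool frame: the origin (TCP) lies at the very end of the fingers, on their centre line; the grasp point (between the pads) lies 19 mm behind it; x points along the fingers, z is the direction in which the jaws open and shut, and the axes are right-handed (so a half turn about x gives the same grasp; the last joint's range is limited). The gripper opens to 85 mm and grips with 20 to 120 N. Pads are 22 mm wide; open, the fingers measure 114 mm over their backs; the gripper's body (76 mm by 85 mm) begins 54 mm behind the grasp point. The pads swing forward as they close: fully open they stand 13 mm farther back than shut.
Start: joints at [-72.519, 34.337, -0.143, 91.639, 0.103, 54.024, -4.572], TCP at [0.27, 0.673, 0.231] pointing down, gripper open.
Joint ranges: [-147.43, 147.43], [-19.82, 112.94], [-74.19, 73.91], [6.32, 146.72], [-59.91, 239.91], [6.04, 106.73], [-150.56, 150.56]. Speed limits (degrees/s): [127.2, 127.2, 172.46, 172.46, 180, 180, 180].

## Interface

Orientations are given as [roll, pitch, yaw] about the fixed x, y, z axes, in that order (R = Rz(yaw) Ry(pitch) Rx(roll)).
In Python, from station import get_state, grab_frame, camera_info, job gives the robot as it stands.
- The arm moves only by the tool arm_command, never from a script. Its argument "motion" is a list of rows, each an object with "gripper": the closure, from -1 (fully open) to 1 (shut); "dp": the shift along the world's x, y, z as a fraction of full scale, a list of three; "twist": the turn, a rotation vector about the world's x, y, z as a fraction of full scale, a list of three. In form: [{"gripper": gripper, "dp": [dx, dy, dz], "twist": [wx, wy, wz]}, ...]. A call has 1 to 10 rows; each row shifts and turns the commanded pose from where the row before left it; what a row does not reach is not made up. Full scale, the value 1, is 30 mm for a shift and 8 degrees for a turn. A row lasts 1/8 s, in which the tool goes at most 62.5 mm and 10.7 degrees, less where a joint would pass 70% of its speed; a pose out of reach is approached as far as the arm can. A call with a number of a shift or a turn outside -1 to 1 is refused whole. A call with a gripper value outside its range is refused whole. The fingers move at their own pace and stop on an object; the grip force is fixed at half the most. Time passes only in rows, so rows that do not move let the fingers close. It gives the time, the measured TCP pose, the force and the opening at its end, in the units of the state.
- get_state(): the state, without advancing time (a new reading comes with each control period).
- grab_frame(name): name is "scene" or "top"; returns the picture (400x640x3 uint8, blue, green, red); there is no depth.
- camera_info(name): a dict with "vfov" (degrees; the focal length in pixels is half the picture's height over the tangent of half this angle, whatever the lens; pixels are square), "cx", "cy" (the principal point, pixels), "world_from_camera" (4x4, takes a point from camera to world coordinates). Camera axes: x right, y down, z forward; pixel columns grow to the right and rows downward; lengths in m; the calibration is good to about 2 mm. A picture is of the moment at which its call begins. camera_info takes no time and is no camera call.
- job.sign_off(): hands the job in, once; it reports no verdict.
The state is a dict: "time": time; "joint_positions": joint angles; "joint_vel": joint speeds; "joint_efforts": joint torques, N m; "ee_pos": TCP position; "tcp_rot": TCP orientation; "force": force on the tool from outside, world axes, zero at the start; "wrist_torque": the same for the moment, N m; "width": opening from 0.0 (shut) to 1.0 (fully open).
Only numpy, scipy, OpenCV 4.12 (cv2) and the standard library are available. Lean on these libraries where they do the work, as an engineer would, in place of code of your own. Each camera call takes 0.05 s, during which the arm holds its last target.

## Task

Get the white plastic sheet ready for the next cut in the trimmer: without lifting or tipping it, push it flat under the raised cutting rail until its long edge lies square along the side fence and its front edge is up against the end stop. Then press the rail firmly down onto the sheet with the fingertips (the blue pad is there for that) and hold it there; you finish while still pressing. Leave the other things on the bench where they are.

Things in the scene. Friction and masses are not known exactly. Their poses are not given: they have to be found in the camera images.
- sheet_center (a point): centre (half-way up) of the loose white plastic sheet, 110 mm (its x) by 160 mm (its y) by 6 mm, about 60 g, lying flat on the trimmer's board in front of the rail. Its front edge is 80 mm from the centre along +y (roughly the feed direction), the long edge for the fence 55 mm along +x. It must stay flat (tilt under 4 degrees).
- trimmer: fixed bench sheet trimmer. Origin under the dark grey board, whose top is 18 mm above it and spans x -135 to 135 mm, y -250 to 200 mm. Sheets are fed along +y under the rail, which crosses the board along x. Grey end blocks carry the rail at x -133 to -107 and 109 to 135 mm, y 2 to 58 mm, up to 42 mm above the board.
- fence_face (a point): point on the face of the side fence at the board's top: an aluminium bar 8 mm high and 20 mm wide fixed along the trimmer's y. Axes as the trimmer's; the face is the plane x = 0 here and looks to -x. The sheet's +x edge goes against it.
- stop_face (a point): point on the face of the fixed end stop at board level: an aluminium bar 10 mm high with two black knobs, on the board beyond the rail. Axes as the trimmer's; the face is the plane y = 0 here and looks to -y, 93 to 117 mm from the trimmer's origin along y. The sheet's front edge goes against it; then 53 to 77 mm of sheet stick out in front of the rail.
- rail_mid (a point): middle of the underside of the aluminium cutting rail, 40 mm wide (trimmer y 10 to 50 mm), axes as the trimmer's. Raised, it is 10 mm above the board: 4 mm of headroom over the 6 mm sheet. Its flat top is 22 mm, a ridge along its +y side 30 mm above the board; a black cutter carriage with a grey knob is parked on it at trimmer x 65 to 103 mm, up to 55 mm above the board.
- rail_pad (a point): centre of the top of the blue ribbed press pad on the rail, 80 mm (trimmer x) by 24 mm (y), 26 mm above the board with the rail raised. Axes as the trimmer's.
- rail (a joint): how far the rail is pressed down, in m: 0 raised, at most 0.009; it meets a sheet under it at about 0.004. Springs hold it up: about 2 N starts it moving, about 6 N brings it onto the sheet, and only what is pressed beyond that clamps the sheet (10 to 25 N in all is a good firm press).
- tile_stack: bystander: loose stack of four white tiles, 30 x 30 x 12 mm, on the trimmer's board behind the end stop; origin under it
- paint_jar: bystander: small jar with a red lid, 38 mm wide, 42 mm tall, beside the trimmer beyond the fence; origin under it
- glue_bottle: bystander: bottle 40 mm wide, 95 mm tall, standing on the mat; origin under it
- sanding_block: bystander: cork sanding block 75 x 45 x 28 mm; origin under it
- sanding_disc: bystander: red-brown sanding disc on a black pad, 125 mm across, 11 mm high; origin under it
- craft_knife: bystander: green and grey craft knife, about 135 mm long (its y), 20 mm wide, 12 mm high; origin under it
- steel_rule: bystander: steel rule 320 mm (its y) by 30 mm by 2 mm; origin under it
Mind the look-alikes: they are no part of the job. Of the things that look like the part that bears sheet_center, the larger one is meant.

How it is judged (in metres and radians):
On the way:
1. the sheet lies under the raised rail, against the end stop and square along the fence (y of sheet_center in the frame of stop_face above -0.083 m and x of sheet_center in the frame of fence_face above -0.058 m and angle between the x axis of sheet_center and the x axis of trimmer, either way round below 0.025 rad and value of joint rail below 0.0015 m), for 0.2 s.
At the end, for the whole second after the job is handed in: The sheet lies flat on the board under the rail, its front edge within 3 mm of the end stop, its long edge within 3 mm of the fence and square to them within 1.4 degrees, at rest; the fingers hold the rail down so that it presses on the sheet with more than 1 N, all through the last second (y of sheet_center in the frame of stop_face above -0.083 m and x of sheet_center in the frame of fence_face above -0.058 m and angle between the x axis of sheet_center and the x axis of trimmer, either way round below 0.025 rad and angle between sheet_center's own z axis and vertical below 0.03 rad and height (world z) of sheet_center below 0.028 m and linear speed of sheet below 0.01 m/s and value of joint rail above 0.003 m and contact force between rail and sheet above 1 N and contact force between the fingers and rail above 3 N); the arm keeps its last pose, push and grip.
It fails at once if the sheet is lifted or carried off the board (height (world z) of sheet_center above 0.032 m or height (world z) of sheet_center below 0.018 m).
It fails at once if the sheet is tipped (more than 4 degrees) (angle between sheet_center's own z axis and vertical above 0.07 rad).
It fails at once if another thing on the bench is moved by more than 15 mm (distance of any of tile_stack, paint_jar, glue_bottle, sanding_block, sanding_disc, craft_knife, steel_rule from where it was at the start of the episode above 0.015 m).
It also fails if it takes over 58 s, if anything falls off the work surface, if the arm or the gripper's body presses on something with over 40 N, if the wrist force passes 120 N, or if a joint passes its speed limit or range.

## Working session

There is one attempt and no reset: what is moved stays moved. The work goes in short steps, Python scripts to look and compute and a tool call to move; the robot and the scene stay as the last step left them, time stands still between calls to the robot, and variables do not carry over. Pictures are saved under pics/ and viewed, and the job is handed in when it is done.

Besides the shell and the picture viewer there is one more tool, called after ">>>" in YAML: its name, and indented under it one key for each argument. arm_command: Moves the arm, as the interface text tells. Shift numbers are shares of 30 mm and turn numbers shares of 8 degrees, none past 1 either way. Its arguments: {"type":"object","properties":{"motion":{"type":"array"}},"required":["motion"]}

```bash
ls; mkdir -p pics
python3 - <<'E'
from station import *
import cv2
s=get_state();print({k:s[k] for k in('time','ee_pos','tcp_rot','force','width')})
for n in('scene','top'):
    c=camera_info(n);print(n,c)
    cv2.imwrite(f'pics/{n}0.png',grab_frame(n))
E
```

```text
pics
{'time': 0.0, 'ee_pos': array([0.26994731, 0.67234331, 0.23039542]), 'tcp_rot': array([-175.23637506,   89.90791859, -107.10765062]), 'force': array([ 0.25579999,  0.94989847, -0.26127417]), 'width': 1.00139460626215}
scene {'vfov': 42.99256103985458, 'cx': 316.58011653753834, 'cy': 203.94494320842438, 'world_from_camera': array([[-0.36100641,  0.51792173, -0.77552012,  1.71336594],
       [ 0.93251758,  0.20872119, -0.29469717,  0.36857343],
       [ 0.00923741, -0.82957372, -0.5583208 ,  0.87513989],
       [ 0.        ,  0.        ,  0.        ,  1.        ]])}
top {'vfov': 54.88712159451173, 'cx': 322.0436806067123, 'cy': 204.69838885364888, 'world_from_camera': array([[ 0.01953913, -0.98522387,  0.17015333,  0.37885364],
       [-0.99962614, -0.0225062 , -0.0155261 , -0.05660046],
       [ 0.01912619, -0.16978635, -0.98529528,  1.24469688],
       [ 0.        ,  0.        ,  0.        ,  1.        ]])}
```

View pics/scene0.png

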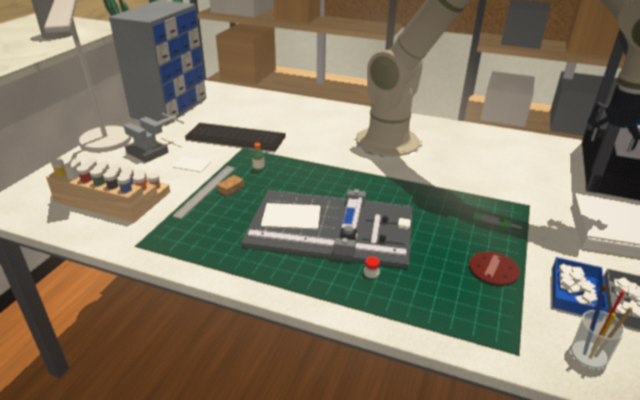

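View pics/top0.png

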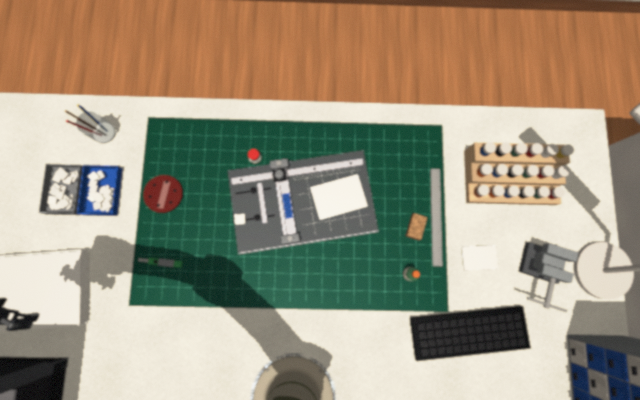

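The candidates for the sheet in the top view are the white sheet on the trimmer board (340,197), a small white card off the mat (480,257), the tile stack (239,218), and the large white pad at left (40,290). I choose the one lying on the board in front of the rail and will check it in a close crop.

```bash
cat > h.py <<'E'
import numpy as np, cv2
from station import *
def ray(n,p):
    c=camera_info(n);f=200/np.tan(np.radians(c['vfov']/2));T=np.array(c['world_from_camera'])
    p=np.atleast_2d(p).astype(float)
    d=np.c_[(p[:,0]-c['cx'])/f,(p[:,1]-c['cy'])/f,np.ones(len(p))]@T[:3,:3].T
    return T[:3,3],d
def plane(n,p,z):
    o,d=ray(n,p);return o+d*((z-o[2])/d[:,2])[:,None]
def proj(n,P):
    c=camera_info(n);f=200/np.tan(np.radians(c['vfov']/2));T=np.linalg.inv(np.array(c['world_from_camera']))
    q=np.atleast_2d(P)@T[:3,:3].T+T[:3,3];return q[:,:2]/q[:,2:]*f+[c['cx'],c['cy']]
def crop(n,im,x0,y0,w,h,k,name):
    cv2.imwrite('pics/'+name,cv2.resize(im[y0:y0+h,x0:x0+w],None,fx=k,fy=k,interpolation=cv2.INTER_CUBIC))
E
python3 - <<'E'
from h import *
t=cv2.imread('pics/top0.png');s=cv2.imread('pics/scene0.png')
crop('top',t,220,140,165,120,4.8,'topc.png'); crop('s',s,235,180,190,110,4.2,'scenec.png')
E
```

```text
(no output)
```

View pics/topc.png

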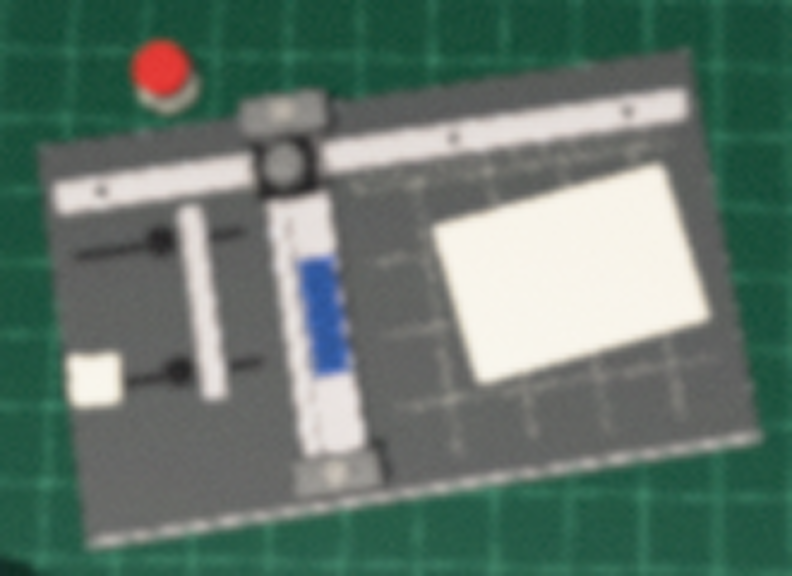

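View pics/scenec.png

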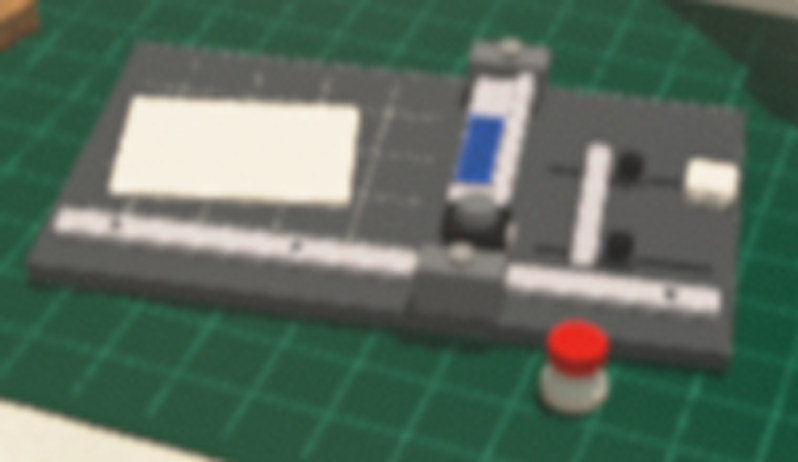

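```bash
cat >> h.py <<'E'
def edges_line(im,a,b,n=25,hw=5,ch=None):
    # subpixel line fit: max-gradient points along normals of segment a-b, then fitLine
    g=cv2.cvtColor(im,cv2.COLOR_BGR2GRAY).astype(np.float32) if ch is None else im[:,:,ch].astype(np.float32)
    a=np.array(a,float);b=np.array(b,float);u=(b-a)/np.linalg.norm(b-a);m=np.array([-u[1],u[0]])
    s=np.arange(-hw,hw+.01,.1);pts=[]
    for t in np.linspace(.08,.92,n):
        q=a+(b-a)*t+s[:,None]*m
        v=cv2.remap(g,q[:,:1].astype(np.float32),q[:,1:].astype(np.float32),cv2.INTER_LINEAR)[:,0]
        d=np.abs(np.gradient(cv2.GaussianBlur(v[:,None],(1,9),1.5)[:,0]));w=d**2
        k=d.argmax();sl=slice(max(0,k-10),k+11);pts.append(a+(b-a)*t+m*(s[sl]*w[sl]).sum()/w[sl].sum())
    return np.array(pts)
def fit(P):
    P=np.asarray(P,np.float32)[:,:2]
    vx,vy,x,y=cv2.fitLine(P,cv2.DIST_HUBER,0,.001,.001).ravel();return np.array([x,y],float),np.array([vx,vy],float)
def inter(l1,l2):
    s=np.linalg.solve(np.c_[l1[1],-l2[1]],l2[0]-l1[0]);return l1[0]+s[0]*l1[1]
E
python3 - <<'E'
from h import *
t=cv2.imread('pics/top0.png');s=cv2.imread('pics/scene0.png')
C=lambda x,y:(220+x/4.8-.4,140+y/4.8-.4)
D=lambda x,y:(235+x/4.2-.4,180+y/4.2-.4)
def line(n,im,f,a,b,z,hw=3,ch=None):
    p=edges_line(im,f(*a),f(*b),hw=hw,ch=ch);L=fit(plane(n,p,z));
    res=np.abs((plane(n,p,z)[:,:2]-L[0])@[-L[1][1],L[1][0]])
    return L,np.degrees(np.arctan2(L[1][1],L[1][0]))%180,np.median(res)*1e3
Z=.024
for n,im,f,cs in(('top',t,C,[(434,228),(665,163),(710,316),(480,385)]),('scene',s,D,[(351,202),(110,190),(132,98),(358,106)])):
    Ls=[line(n,im,f,cs[i],cs[(i+1)%4],Z) for i in range(4)]
    cor=np.array([inter(Ls[i-1][0],Ls[i][0]) for i in range(4)])
    print(n,'sheet',cor.round(4).tolist(),'ctr',cor.mean(0).round(4),'ang',[round(l[1],2) for l in Ls],[round(l[2],1) for l in Ls],np.linalg.norm(np.diff(cor,axis=0),axis=1).round(4))
# board corners at z .018
for n,im,f,cs in(('top',t,C,[(40,150),(688,50),(760,435),(90,545)]),('scene',s,D,[(728,365),(33,284),(137,42),(745,112)])):
    P=plane(n,np.array([f(*c) for c in cs]),.018);print(n,'board',P[:,:2].round(4).tolist(),P.mean(0).round(4))
    L=line(n,im,f,cs[1],cs[2],.018);print(' back edge',L[0],L[1],L[2])
# fence face (lower edge in top crop), top edge z=.026
print('fence face top right',line('top',t,C,(330,172),(685,118),.026),)
print('fence face top left',line('top',t,C,(60,214),(170,198),.026),)
print('fence face scene R',line('scene',s,D,(60,208),(415,254),.026))
print('stop face top',line('top',t,C,(203,215),(226,395),.028))
print('stop face scene',line('scene',s,D,(588,150),(573,255),.028))
print('rail front top',line('top',t,C,(330,200),(365,445),.040))
pad=[(299,260),(332,255),(348,372),(315,376)]
print('pad',plane('top',np.array([C(*c) for c in pad]),.044).mean(0))
pad=[(472,115),(504,115),(491,184),(458,182)]
print('pad s',plane('scene',np.array([D(*c) for c in pad]),.044).mean(0))
E
```

```text
top sheet [[0.6483, -0.0333], [0.6964, -0.1901], [0.5883, -0.223], [0.5402, -0.0672]] ctr [ 0.6183 -0.1284] ang [np.float64(107.05), np.float64(16.93), np.float64(107.16), np.float64(17.41)] [np.float64(0.3), np.float64(0.3), np.float64(0.2), np.float64(0.3)] [0.164  0.113  0.1631]
scene sheet [[0.6433, -0.0337], [0.6918, -0.1897], [0.5816, -0.2239], [0.5314, -0.0691]] ctr [ 0.612  -0.1291] ang [np.float64(107.26), np.float64(17.23), np.float64(107.99), np.float64(17.53)] [np.float64(0.4), np.float64(0.2), np.float64(0.7), np.float64(0.2)] [0.1634 0.1153 0.1628]
top board [[0.6959, 0.2337], [0.778, -0.2081], [0.5118, -0.2567], [0.4298, 0.1848]] [ 0.6039 -0.0116  0.018 ]
 back edge (array([ 0.61174035, -0.23873657]), array([0.98162442, 0.19082329])) 11.000833955076944 1.27558240347369
scene board [[0.703, 0.2369], [0.7905, -0.193], [0.5054, -0.2573], [0.427, 0.1872]] [ 0.6065 -0.0066  0.018 ]
 back edge (array([ 0.63958359, -0.2323032 ]), array([0.97948605, 0.20151195])) 11.62538774177599 0.987823597150386
fence face top right ((array([ 0.70480627, -0.08445042]), array([ 0.17832936, -
[... 215 characters left out ...]
.39971600870374074))
fence face scene R ((array([ 0.69741648, -0.08446258]), array([ 0.17596659, -0.98439616])), np.float64(100.13491240331007), np.float64(0.4198792807407157))
stop face top ((array([0.58996075, 0.10890002]), array([0.98433065, 0.17633252])), np.float64(10.15621180675354), np.float64(0.5695943931140354))
stop face scene ((array([0.59135544, 0.11039563]), array([0.98396391, 0.17836766])), np.float64(10.274695046443156), np.float64(0.30248754370684244))
rail front top ((array([0.57296419, 0.01944695]), array([0.98288131, 0.18423976])), np.float64(10.616812234632198), np.float64(1.6805558314759041))
pad [0.581697   0.03512978 0.044     ]
pad s [0.57617749 0.03608765 0.044     ]
```

Run:
```python
from h import *
from scipy.spatial.transform import Rotation as R
s=get_state();r=R.from_euler('xyz',s['tcp_rot'],degrees=True).as_matrix();print(r.round(4))
print('jaw az',np.degrees(np.arctan2(r[1,2],r[0,2])))
```

```text
[[-4.000e-04 -9.280e-01  3.726e-01]
 [-1.300e-03  3.726e-01  9.280e-01]
 [-1.000e+00 -1.000e-04 -1.400e-03]]
jaw az 68.125526198567
```

>>> arm_command:
  motion:
    - {"gripper": 1, "dp": [0.28, -0.9, 0], "twist": [0, 0, -0.724]}
    - {"gripper": 1, "dp": [0.28, -0.9, 0], "twist": [0, 0, -0.724]}
    - {"gripper": 1, "dp": [0.28, -0.9, 0], "twist": [0, 0, -0.724]}
    - {"gripper": 1, "dp": [0.28, -0.9, 0], "twist": [0, 0, -0.724]}
    - {"gripper": 1, "dp": [0.28, -0.9, 0], "twist": [0, 0, -0.724]}
    - {"gripper": 1, "dp": [0.28, -0.9, 0], "twist": [0, 0, -0.724]}
    - {"gripper": 1, "dp": [0.28, -0.9, 0], "twist": [0, 0, -0.724]}
    - {"gripper": 1, "dp": [0.28, -0.9, 0], "twist": [0, 0, -0.724]}
    - {"gripper": 1, "dp": [0.28, -0.9, 0], "twist": [0, 0, -0.724]}
    - {"gripper": 1, "dp": [0.28, -0.9, 0], "twist": [0, 0, -0.724]}

```text
time: 1.35
ee_pos: [0.3542, 0.4018, 0.2311]
tcp_rot: [-131.1, 90.0, -121.1]
force: [0.5, -0.4, 0.7]
width: 0.006
```

>>> arm_command:
  motion:
    - {"gripper": 1, "dp": [0.28, -0.9, 0], "twist": [0, 0, 0]}
    - {"gripper": 1, "dp": [0.28, -0.9, 0], "twist": [0, 0, 0]}
    - {"gripper": 1, "dp": [0.28, -0.9, 0], "twist": [0, 0, 0]}
    - {"gripper": 1, "dp": [0.28, -0.9, 0], "twist": [0, 0, 0]}
    - {"gripper": 1, "dp": [0.28, -0.9, 0], "twist": [0, 0, 0]}
    - {"gripper": 1, "dp": [0.28, -0.9, 0], "twist": [0, 0, 0]}
    - {"gripper": 1, "dp": [0.28, -0.9, 0], "twist": [0, 0, 0]}
    - {"gripper": 1, "dp": [0.28, -0.9, 0], "twist": [0, 0, 0]}
    - {"gripper": 1, "dp": [0.28, -0.9, 0], "twist": [0, 0, 0]}
    - {"gripper": 1, "dp": [0.28, -0.9, 0], "twist": [0, 0, 0]}

```text
time: 2.6
ee_pos: [0.4382, 0.1319, 0.2312]
tcp_rot: [-158.0, 90.0, -147.8]
force: [0.2, 0.3, 1.5]
width: 0.001
```

>>> arm_command:
  motion:
    - {"gripper": 1, "dp": [0.28, -0.9, 0], "twist": [0, 0, 0]}
    - {"gripper": 1, "dp": [0.28, -0.9, 0], "twist": [0, 0, 0]}
    - {"gripper": 1, "dp": [0.28, -0.9, 0], "twist": [0, 0, 0]}
    - {"gripper": 1, "dp": [0.28, -0.9, 0], "twist": [0, 0, 0]}
    - {"gripper": 1, "dp": [0.28, -0.9, -0.5], "twist": [0, 0, 0]}
    - {"gripper": 1, "dp": [0.28, -0.9, -0.8], "twist": [0, 0, 0]}
    - {"gripper": 1, "dp": [0.28, -0.9, -0.8], "twist": [0, 0, 0]}
    - {"gripper": 1, "dp": [0.28, -0.9, -0.8], "twist": [0, 0, 0]}
    - {"gripper": 1, "dp": [0.28, -0.9, -0.8], "twist": [0, 0, 0]}
    - {"gripper": 1, "dp": [0.28, -0.9, -0.8], "twist": [0, 0, 0]}

```text
time: 3.85
ee_pos: [0.5223, -0.138, 0.0952]
tcp_rot: [144.5, 90.0, 154.7]
force: [0.1, 0.2, -0.1]
width: 0.002
```

Run:
```python
from h import *
from scipy.spatial.transform import Rotation as R
s=get_state();r=R.from_euler('xyz',s['tcp_rot'],degrees=True).as_matrix();print(s['time'],s['ee_pos'],s['force'],r[:,0].round(4),'jaw az',np.degrees(np.arctan2(r[1,2],r[0,2])),s['joint_positions'])
```

```text
3.85 [ 0.52233448 -0.13797061  0.09522507] [ 0.11669817  0.20284329 -0.07113962] [-3.e-04  1.e-04 -1.e+00] jaw az 10.218301338774856 [  0.28716635  33.9112076   12.3451373  122.90073169 -16.57469507
  24.73452732  35.92911378]
```

>>> arm_command:
  motion:
    - {"gripper": 1, "dp": [0, 0, -0.9], "twist": [0, 0, 0]}
    - {"gripper": 1, "dp": [0, 0, -0.9], "twist": [0, 0, 0]}
    - {"gripper": 1, "dp": [0, 0, -0.4], "twist": [0, 0, 0]}
    - {"gripper": 1, "dp": [0, 0, -0.2], "twist": [0, 0, 0]}
    - {"gripper": 1, "dp": [0, 0, 0], "twist": [0, 0, 0]}

```text
time: 4.47
ee_pos: [0.5223, -0.1371, 0.0245]
tcp_rot: [-33.3, 90.0, -23.1]
force: [0.6, 1.0, -0.2]
width: 0.001
```

Run:
```python
from h import *
s=get_state();print(s['time'],s['ee_pos'],s['force'])
t=grab_frame('top');g=grab_frame('scene')
crop('top',t,220,140,165,120,4.8,'topc1.png'); crop('s',g,235,130,190,140,4.2,'scenec1.png')
```

```text
4.475 [ 0.52225144 -0.13714195  0.02447956] [ 0.59171854  1.02026918 -0.20763792]
```

View pics/scenec1.png

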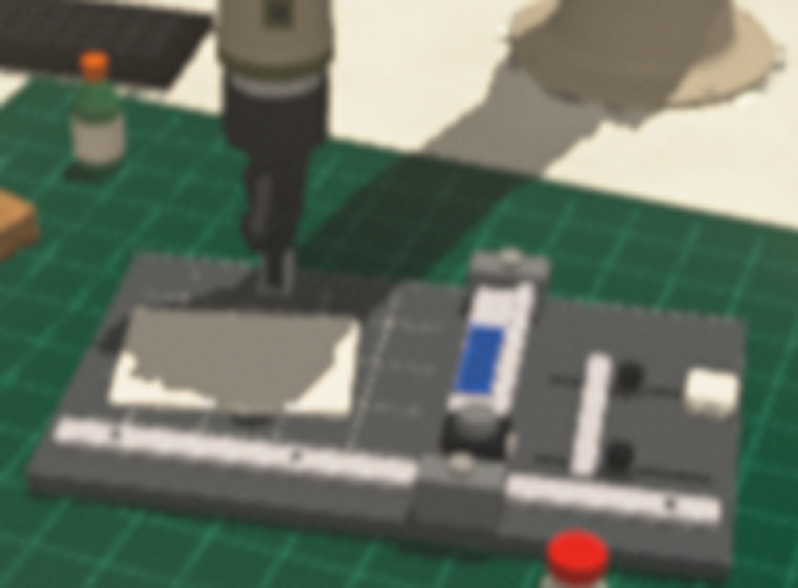

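View pics/topc1.png

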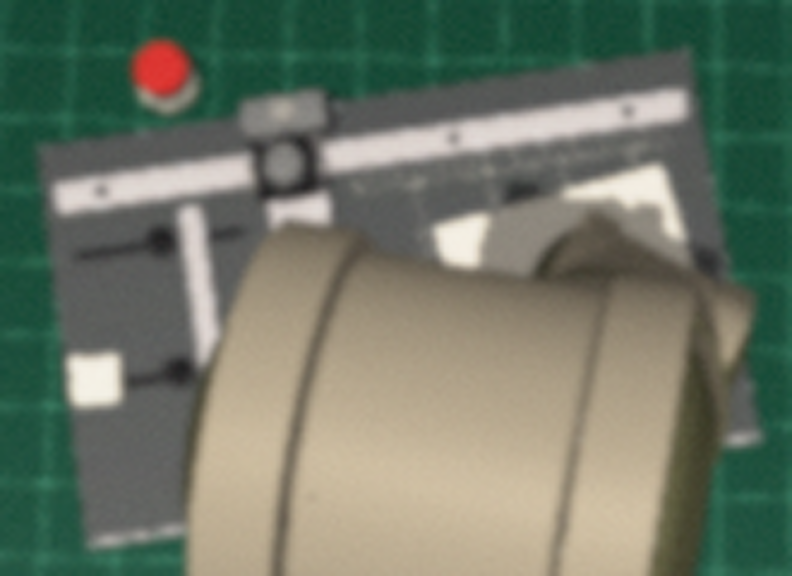

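The scene view shows the shut fingertips at crop (278,290), just behind the sheet's far long edge. The sheet has not moved (corners at 130,310 and 358,318). I'll go down to the board gently.

>>> arm_command:
  motion:
    - {"gripper": 1, "dp": [0, 0, -0.1], "twist": [0, 0, 0]}
    - {"gripper": 1, "dp": [0, 0, -0.06], "twist": [0, 0, 0]}
    - {"gripper": 1, "dp": [0, 0, 0], "twist": [0, 0, 0]}

```text
time: 4.95
ee_pos: [0.5226, -0.1372, 0.0211]
tcp_rot: [-5.1, 89.9, 5.1]
force: [-3.1, 1.5, 20.8]
width: -0.003
```

>>> arm_command:
  motion:
    - {"gripper": 1, "dp": [0, 0, 0.12], "twist": [0, 0, 0]}
    - {"gripper": 1, "dp": [0, 0, 0], "twist": [0, 0, 0]}

```text
time: 5.2
ee_pos: [0.5223, -0.1372, 0.0234]
tcp_rot: [-24.3, 90.0, -14.1]
force: [-0.2, 1.1, -0.5]
width: 0.001
```

>>> arm_command:
  motion:
    - {"gripper": 1, "dp": [0.197, 0.035, 0], "twist": [0, 0, 0]}
    - {"gripper": 1, "dp": [0.197, 0.035, 0], "twist": [0, 0, 0]}
    - {"gripper": 1, "dp": [0.197, 0.035, 0], "twist": [0, 0, 0]}
    - {"gripper": 1, "dp": [0.197, 0.035, 0], "twist": [0, 0, 0]}
    - {"gripper": 1, "dp": [0.197, 0.035, 0], "twist": [0, 0, 0]}
    - {"gripper": 1, "dp": [0.197, 0.035, 0], "twist": [0, 0, 0]}
    - {"gripper": 1, "dp": [0.197, 0.035, 0], "twist": [0, 0, 0]}
    - {"gripper": 1, "dp": [0, 0, 0], "twist": [0, 0, 0]}

```text
time: 6.2
ee_pos: [0.5641, -0.1297, 0.0231]
tcp_rot: [-23.4, 90.0, -13.2]
force: [0.9, -0.9, 0.2]
width: 0.001
```

Run:
```python
from h import *
s=get_state();print(s['time'],s['ee_pos'],s['force'])
g=grab_frame('scene')
crop('s',g,235,150,190,130,4.2,'scenec2.png')
```

```text
6.2 [ 0.5640887  -0.12970469  0.02305989] [ 0.91725003 -0.91624776  0.17102642]
```

View pics/scenec2.png

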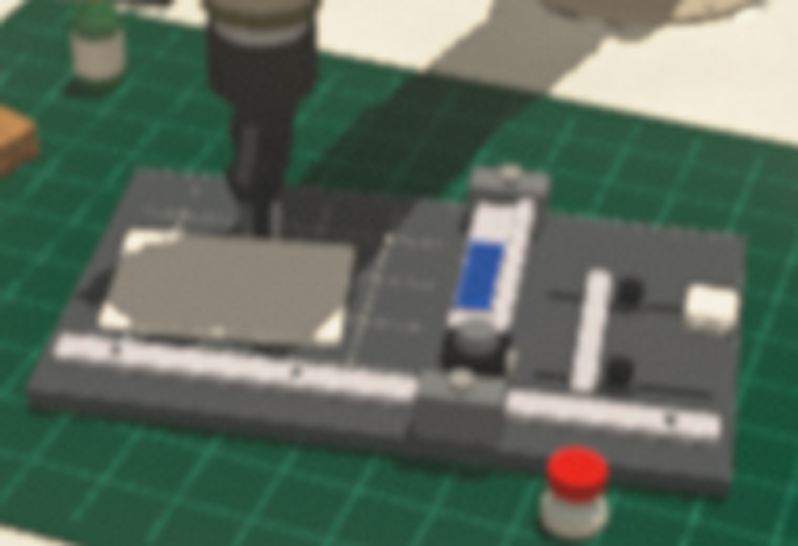

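The sheet is sliding and has begun to turn: its near edge runs from crop (100,325) to (340,342), and the fence lies just below. I'll continue in small steps.

>>> arm_command:
  motion:
    - {"gripper": 1, "dp": [0.098, 0.018, 0], "twist": [0, 0, 0]}
    - {"gripper": 1, "dp": [0.098, 0.018, 0], "twist": [0, 0, 0]}
    - {"gripper": 1, "dp": [0.098, 0.018, 0], "twist": [0, 0, 0]}
    - {"gripper": 1, "dp": [0.098, 0.018, 0], "twist": [0, 0, 0]}

```text
time: 6.75
ee_pos: [0.5755, -0.1276, 0.0231]
tcp_rot: [-44.7, 90.0, -34.5]
force: [0.2, -0.1, 0.2]
width: 0.0
```

Run:
```python
from h import *
s=get_state();print(s['time'],s['ee_pos'],s['force'])
g=grab_frame('scene')
crop('s',g,235,180,190,100,4.2,'scenec3.png')
```

```text
6.75 [ 0.57547576 -0.12764456  0.0230946 ] [ 0.22447982 -0.05247701  0.18943199]
```

View pics/scenec3.png

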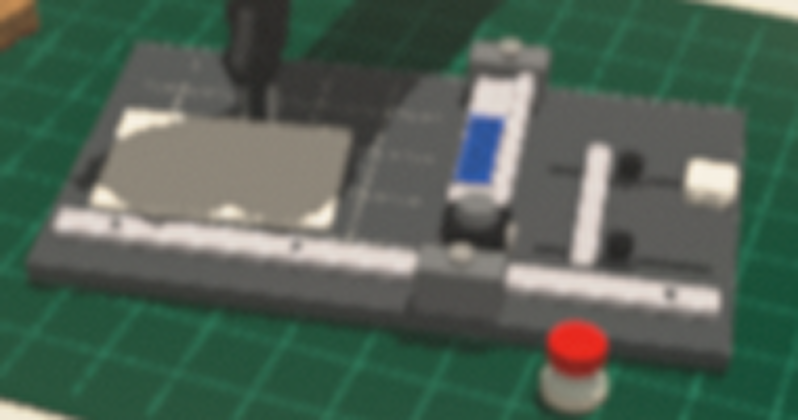

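>>> arm_command:
  motion:
    - {"gripper": 1, "dp": [0.098, 0.018, 0], "twist": [0, 0, 0]}
    - {"gripper": 1, "dp": [0.098, 0.018, 0], "twist": [0, 0, 0]}
    - {"gripper": 1, "dp": [0.049, 0.009, 0], "twist": [0, 0, 0]}

```text
time: 7.18
ee_pos: [0.5829, -0.1263, 0.0231]
tcp_rot: [-26.3, 90.0, -16.1]
force: [0.1, 0.0, 0.5]
width: -0.002
```

>>> arm_command:
  motion:
    - {"gripper": 1, "dp": [0.049, 0.009, 0], "twist": [0, 0, 0]}
    - {"gripper": 1, "dp": [0.049, 0.009, 0], "twist": [0, 0, 0]}

```text
time: 7.42
ee_pos: [0.5856, -0.1258, 0.0231]
tcp_rot: [-151.6, 90.0, -141.4]
force: [0.1, -0.4, -0.8]
width: -0.0
```

Run:
```python
from h import *
s=get_state();print(s['time'],s['ee_pos'],s['force'])
g=grab_frame('scene')
crop('s',g,235,180,190,100,4.2,'scenec4.png')
```

```text
7.425 [ 0.58558109 -0.12581897  0.02306983] [ 0.08701519 -0.3721819  -0.78117826]
```

View pics/scenec4.png

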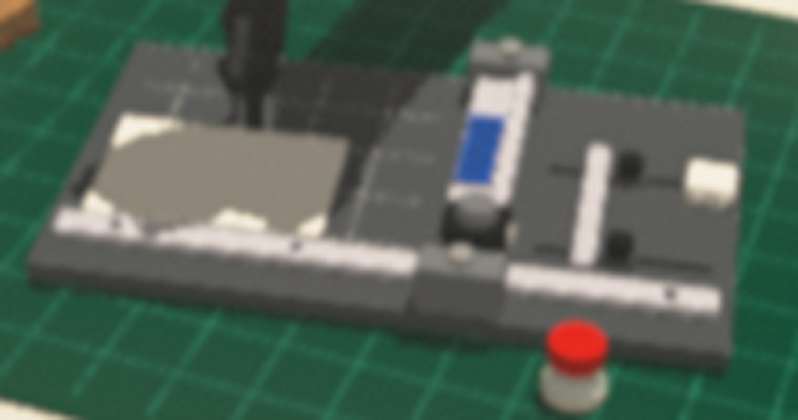

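>>> arm_command:
  motion:
    - {"gripper": 1, "dp": [0.049, 0.009, 0], "twist": [0, 0, 0]}
    - {"gripper": 1, "dp": [0.049, 0.009, 0], "twist": [0, 0, 0]}

```text
time: 7.72
ee_pos: [0.5886, -0.1253, 0.0231]
tcp_rot: [-62.4, 90.0, -52.2]
force: [0.1, -0.3, -0.5]
width: 0.001
```

>>> arm_command:
  motion:
    - {"gripper": 1, "dp": [0.033, 0.006, 0], "twist": [0, 0, 0]}
    - {"gripper": 1, "dp": [0, 0, 0], "twist": [0, 0, 0]}

```text
time: 7.98
ee_pos: [0.5896, -0.1251, 0.0231]
tcp_rot: [-38.3, 90.0, -28.1]
force: [0.2, -0.4, 0.5]
width: -0.001
```

>>> arm_command:
  motion:
    - {"gripper": 1, "dp": [0.033, 0.006, 0], "twist": [0, 0, 0]}
    - {"gripper": 1, "dp": [0.033, 0.006, 0], "twist": [0, 0, 0]}

```text
time: 8.22
ee_pos: [0.5915, -0.1247, 0.0231]
tcp_rot: [-168.6, 90.0, -158.4]
force: [-0.1, -0.6, -0.3]
width: 0.001
```

>>> arm_command:
  motion:
    - {"gripper": 1, "dp": [0.033, 0.006, 0], "twist": [0, 0, 0]}
    - {"gripper": 1, "dp": [0, 0, 0], "twist": [0, 0, 0]}

```text
time: 8.48
ee_pos: [0.5923, -0.1246, 0.023]
tcp_rot: [-173.2, 90.0, -163.0]
force: [-1.0, -1.5, 0.0]
width: 0.003
```

Run:
```python
from h import *
s=get_state();print(s['time'],s['ee_pos'],s['force'])
g=grab_frame('scene')
crop('s',g,235,180,190,100,4.2,'scenec5.png')
```

```text
8.475 [ 0.59230684 -0.1246048   0.02303432] [-1.01163637 -1.47087177  0.03655432]
```

View pics/scenec5.png

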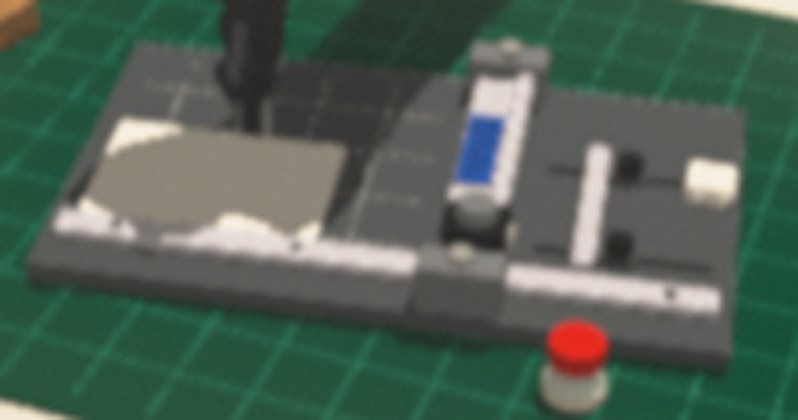

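>>> arm_command:
  motion:
    - {"gripper": 1, "dp": [0.033, 0.006, 0], "twist": [0, 0, 0]}
    - {"gripper": 1, "dp": [0, 0, 0], "twist": [0, 0, 0]}

```text
time: 8.78
ee_pos: [0.5925, -0.1247, 0.023]
tcp_rot: [172.0, 89.9, -177.8]
force: [-5.1, -2.3, 2.2]
width: 0.001
```

>>> arm_command:
  motion:
    - {"gripper": 1, "dp": [0.033, 0.006, 0], "twist": [0, 0, 0]}
    - {"gripper": 1, "dp": [0, 0, 0], "twist": [0, 0, 0]}

```text
time: 9.02
ee_pos: [0.5926, -0.1246, 0.0229]
tcp_rot: [169.7, 89.8, 179.8]
force: [-6.9, -2.6, 4.6]
width: 0.003
```

The force rises against the fence (−6.9 N), so the sheet is seated on it. Before going behind the sheet I'll check where the neighbouring things are.

Run:
```python
from h import *
for k,p,z in(('block',(417,226),.028),('bottle',(414,274),.09),('rule top',(436,170),.003),('rule bot',(437,265),.003)):
    w=plane('top',p,z)[0];print(k,w.round(3),'u,v',(w[:2]@[.9843,.1765]).round(3),(w[:2]@[-.1765,.9843]).round(3))
```

```text
block [ 0.527 -0.38   0.028] u,v 0.452 -0.467
bottle [ 0.376 -0.351  0.09 ] u,v 0.308 -0.412
rule top [ 0.72  -0.455  0.003] u,v 0.628 -0.575
rule bot [ 0.406 -0.448  0.003] u,v 0.32 -0.513
```

>>> arm_command:
  motion:
    - {"gripper": 1, "dp": [-0.3, -0.054, 0], "twist": [0, 0, 0]}
    - {"gripper": 1, "dp": [-0.3, -0.054, 0.3], "twist": [0, 0, 0]}
    - {"gripper": -0.4, "dp": [0, 0, 0.9], "twist": [0, 0, 0]}
    - {"gripper": -0.4, "dp": [0, 0, 0.9], "twist": [0, 0, 0]}

```text
time: 9.52
ee_pos: [0.5763, -0.1275, 0.0873]
tcp_rot: [-2.4, 90.0, 7.8]
force: [0.5, 0.4, -0.2]
width: 0.422
```

>>> arm_command:
  motion:
    - {"gripper": -0.4, "dp": [0.761, -0.831, 0], "twist": [0, 0, 0]}
    - {"gripper": -0.4, "dp": [0.761, -0.831, 0], "twist": [0, 0, 0]}
    - {"gripper": -0.4, "dp": [0.761, -0.831, 0], "twist": [0, 0, 0]}
    - {"gripper": -0.4, "dp": [0.761, -0.831, 0], "twist": [0, 0, 0]}
    - {"gripper": -0.4, "dp": [0, 0, -0.7], "twist": [0, 0, 0]}
    - {"gripper": -0.4, "dp": [0, 0, 0], "twist": [0, 0, 0]}

```text
time: 10.28
ee_pos: [0.666, -0.2259, 0.0633]
tcp_rot: [143.5, 89.8, 153.7]
force: [-0.6, 0.7, -0.4]
width: 0.7
```

Run:
```python
from h import *
s=get_state();print(s['time'],s['ee_pos'],s['force'])
g=grab_frame('scene');t=grab_frame('top');cv2.imwrite('pics/raw_s6.png',g);cv2.imwrite('pics/raw_t6.png',t)
crop('s',g,235,170,190,110,4.2,'scenec6.png')
crop('top',t,220,140,165,120,4.8,'topc6.png')
```

```text
10.275 [ 0.6659992  -0.22594964  0.06332577] [-0.60101063  0.69274638 -0.35890765]
```

View pics/scenec6.png

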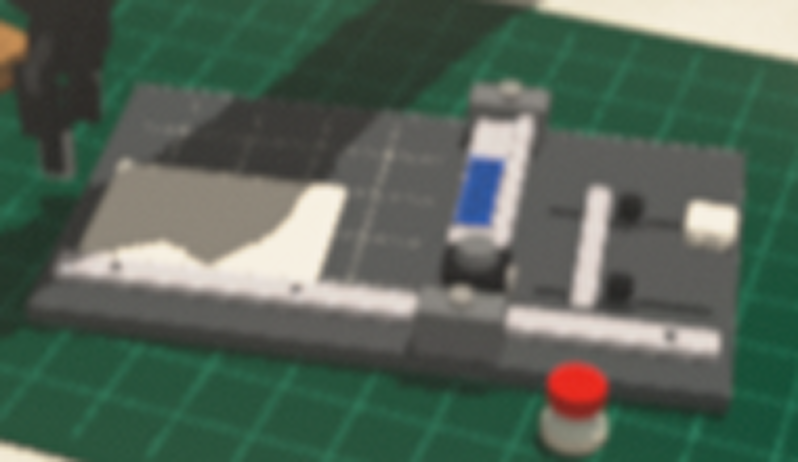

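View pics/topc6.png

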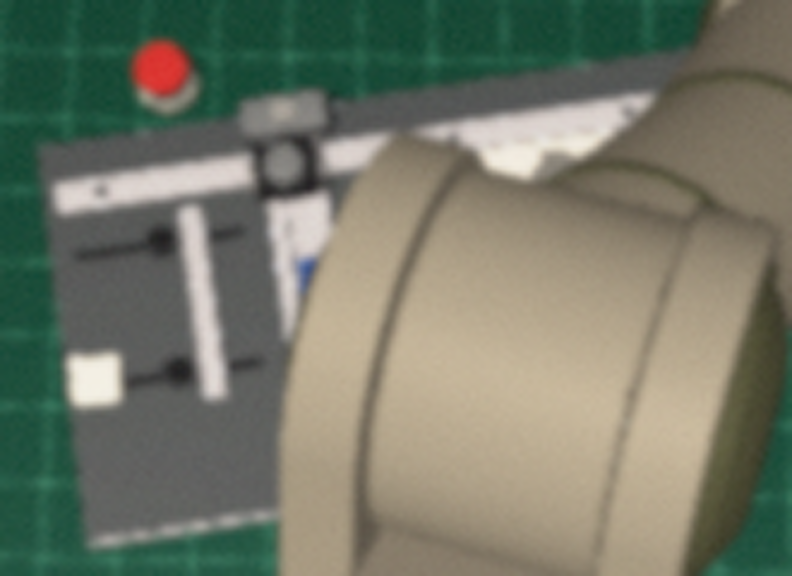

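The sheet is flush on the fence: its front edge runs from crop (345,187) to (322,280). The fingers (55,175) are behind its rear edge. I'll measure the front edge with the corrected heights.

Run:
```python
from h import *
u=np.array([.9843,.1765]);v=np.array([-.1765,.9843])
g=cv2.imread('pics/raw_s6.png')
D=lambda x,y:(235+x/4.2-.4,170+y/4.2-.4)
for nm,a,b,z in(('front',(344,195),(325,272),.027),('stop',(588,190),(573,295),.031),('side far',(130,163),(335,184),.027),('rear',(122,168),(85,240),.027)):
    P=plane('scene',edges_line(g,D(*a),D(*b),hw=2.5),z)[:,:2];L=fit(P)
    print(nm,'u',np.median(P@u).round(4),'v',np.median(P@v).round(4),'ang',round(np.degrees(np.arctan2(L[1][1],L[1][0]))%180,2))
s=get_state();e=s['ee_pos'][:2];print('tcp u v',e@u,e@v,s['width'])
```

```text
front u 0.6193 v -0.1595 ang 10.24
stop u 0.6015 v 0.0045 ang 10.29
side far u 0.5651 v -0.2418 ang 100.06
rear u 0.6168 v -0.3221 ang 10.09
tcp u v 0.6165500779033302 -0.34010154783152285 0.7026188108333629
```

>>> arm_command:
  motion:
    - {"gripper": -0.4, "dp": [0.03, -0.164, -0.6], "twist": [0, 0, 0]}
    - {"gripper": -0.4, "dp": [0, 0, -0.6], "twist": [0, 0, 0]}
    - {"gripper": -0.4, "dp": [0, 0, -0.1], "twist": [0, 0, 0]}
    - {"gripper": -0.4, "dp": [0, 0, 0], "twist": [0, 0, 0]}

```text
time: 10.88
ee_pos: [0.6683, -0.2319, 0.0254]
tcp_rot: [155.9, 89.9, 166.1]
force: [0.2, -0.3, 0.1]
width: 0.699
```

>>> arm_command:
  motion:
    - {"gripper": -0.4, "dp": [0, 0, -0.06], "twist": [0, 0, 0]}
    - {"gripper": -0.4, "dp": [0, 0, 0], "twist": [0, 0, 0]}

```text
time: 11.12
ee_pos: [0.6689, -0.2321, 0.0246]
tcp_rot: [-25.8, 90.0, -15.6]
force: [0.7, -0.5, 0.7]
width: 0.704
```

>>> arm_command:
  motion:
    - {"gripper": -0.4, "dp": [0, 0, -0.06], "twist": [0, 0, 0]}
    - {"gripper": -0.4, "dp": [0, 0, 0], "twist": [0, 0, 0]}

```text
time: 11.38
ee_pos: [0.6687, -0.232, 0.0225]
tcp_rot: [-36.3, 90.0, -26.1]
force: [0.3, 0.6, -0.8]
width: 0.7
```

>>> arm_command:
  motion:
    - {"gripper": -0.4, "dp": [0, 0, -0.05], "twist": [0, 0, 0]}
    - {"gripper": -0.4, "dp": [0, 0, 0], "twist": [0, 0, 0]}

```text
time: 11.62
ee_pos: [0.6686, -0.232, 0.0209]
tcp_rot: [175.0, 90.0, -174.8]
force: [0.1, 0.2, 0.1]
width: 0.699
```

>>> arm_command:
  motion:
    - {"gripper": -0.4, "dp": [0, 0, -0.05], "twist": [0, 0, 0]}
    - {"gripper": -0.4, "dp": [0, 0, 0], "twist": [0, 0, 0]}

```text
time: 11.88
ee_pos: [0.6686, -0.232, 0.0193]
tcp_rot: [161.9, 90.0, 172.1]
force: [-0.5, 1.1, -0.1]
width: 0.699
```

>>> arm_command:
  motion:
    - {"gripper": -0.4, "dp": [0, 0, -0.05], "twist": [0, 0, 0]}
    - {"gripper": -0.4, "dp": [0, 0, 0], "twist": [0, 0, 0]}

```text
time: 12.12
ee_pos: [0.6686, -0.232, 0.0178]
tcp_rot: [159.7, 90.0, 169.9]
force: [0.9, 0.2, 0.0]
width: 0.7
```

>>> arm_command:
  motion:
    - {"gripper": -0.4, "dp": [0, 0, -0.05], "twist": [0, 0, 0]}
    - {"gripper": -0.4, "dp": [0, 0, 0], "twist": [0, 0, 0]}

```text
time: 12.38
ee_pos: [0.6686, -0.232, 0.0163]
tcp_rot: [154.1, 90.0, 164.3]
force: [0.8, 0.8, 0.2]
width: 0.698
```

>>> arm_command:
  motion:
    - {"gripper": -0.4, "dp": [0, 0, -0.05], "twist": [0, 0, 0]}
    - {"gripper": -0.4, "dp": [0, 0, 0], "twist": [0, 0, 0]}

```text
time: 12.62
ee_pos: [0.6687, -0.2321, 0.016]
tcp_rot: [12.3, 90.0, 22.5]
force: [-1.7, 0.7, 9.4]
width: 0.697
```

Run:
```python
from h import *
g=grab_frame('scene');cv2.imwrite('pics/raw_s7.png',g)
crop('s',g,215,180,130,90,6,'scenec7.png')
```

```text
(no output)
```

View pics/scenec7.png

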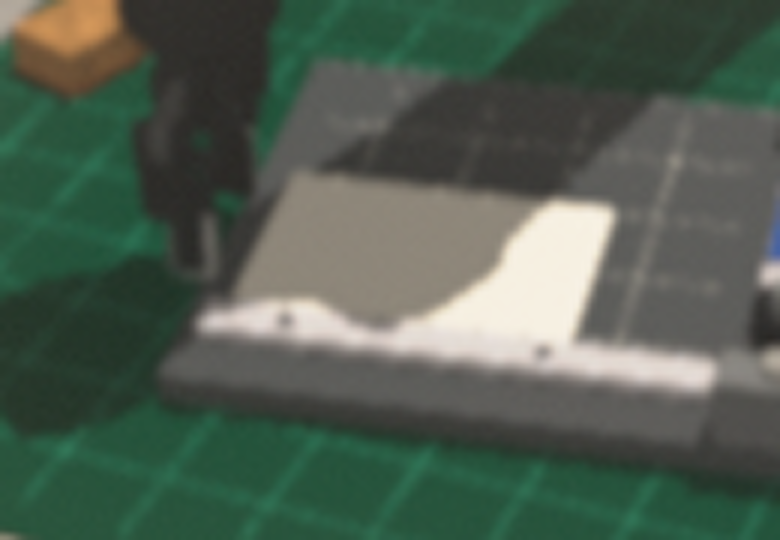

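Contact with the board is at TCP z≈0.016 with the fingers 70% open (9.4 N). I'll raise slightly and feed forward with both fingertips on the rear edge.

>>> arm_command:
  motion:
    - {"gripper": -0.4, "dp": [0, 0, 0.12], "twist": [0, 0, 0]}
    - {"gripper": -0.4, "dp": [-0.032, 0.197, 0], "twist": [0, 0, 0]}
    - {"gripper": -0.4, "dp": [-0.032, 0.197, 0], "twist": [0, 0, 0]}
    - {"gripper": -0.4, "dp": [-0.032, 0.197, 0], "twist": [0, 0, 0]}
    - {"gripper": -0.4, "dp": [-0.032, 0.197, 0], "twist": [0, 0, 0]}
    - {"gripper": -0.4, "dp": [-0.032, 0.197, 0], "twist": [0, 0, 0]}
    - {"gripper": -0.4, "dp": [0, 0, 0], "twist": [0, 0, 0]}

```text
time: 13.55
ee_pos: [0.6639, -0.2017, 0.0185]
tcp_rot: [104.4, 90.0, 114.7]
force: [0.5, 0.6, -0.5]
width: 0.701
```

```bash
cat > m.py <<'E'
from h import *
import sys
u=np.array([.9843,.1765]);v=np.array([-.1765,.9843])
s=get_state();e=s['ee_pos'][:2];print(s['time'],s['ee_pos'],s['force'],'tcp u v',e@u,e@v)
g=grab_frame('scene');k=sys.argv[1];cv2.imwrite(f'pics/raw_s{k}.png',g)
crop('s',g,235,170,190,110,4.2,f'scenec{k}.png')
E
python3 m.py 8
```

```text
13.55 [ 0.66386164 -0.20165356  0.01853032] [ 0.53307293  0.61911814 -0.49653325] tcp u v 0.6178471598623049 -0.315659177420954
```

View pics/scenec8.png

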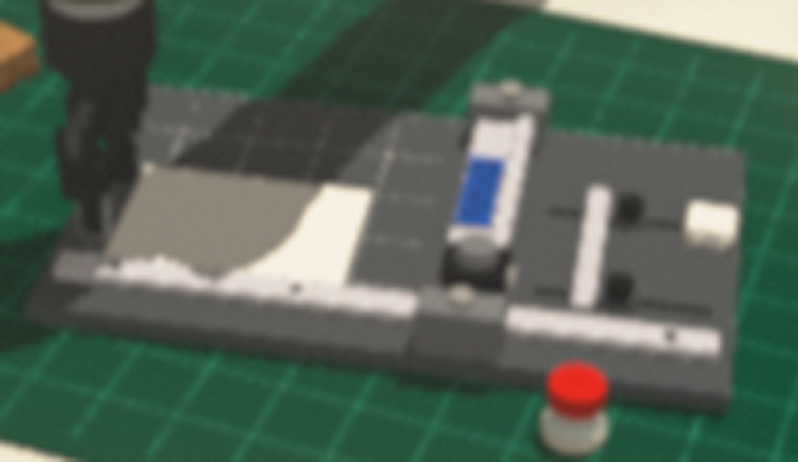

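The sheet slid forward squarely, front edge now crop (372,190) to (350,283). I'll keep feeding.

>>> arm_command:
  motion:
    - {"gripper": -0.4, "dp": [-0.043, 0.263, 0], "twist": [0, 0, 0]}
    - {"gripper": -0.4, "dp": [-0.043, 0.263, 0], "twist": [0, 0, 0]}
    - {"gripper": -0.4, "dp": [-0.043, 0.263, 0], "twist": [0, 0, 0]}
    - {"gripper": -0.4, "dp": [-0.043, 0.263, 0], "twist": [0, 0, 0]}
    - {"gripper": -0.4, "dp": [-0.043, 0.263, 0], "twist": [0, 0, 0]}
    - {"gripper": -0.4, "dp": [-0.043, 0.263, 0], "twist": [0, 0, 0]}
    - {"gripper": -0.4, "dp": [-0.043, 0.263, 0], "twist": [0, 0, 0]}
    - {"gripper": -0.4, "dp": [-0.043, 0.263, 0], "twist": [0, 0, 0]}

```text
time: 14.6
ee_pos: [0.6535, -0.1389, 0.0186]
tcp_rot: [-98.6, 90.0, -88.4]
force: [-0.1, 0.0, -0.4]
width: 0.703
```

```bash
python3 m.py 9
```

```text
14.6 [ 0.65345079 -0.13886666  0.01856286] [-0.1295811   0.04319594 -0.39485303] tcp u v 0.6186816448931662 -0.2520205215392125
```

View pics/scenec9.png

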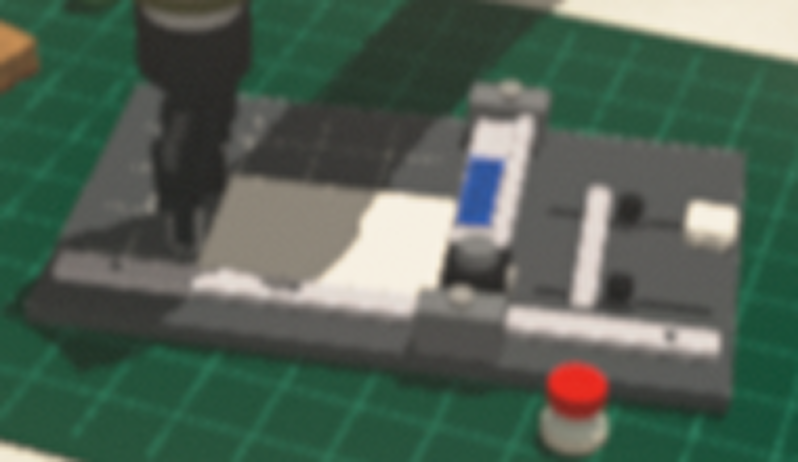

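>>> arm_command:
  motion:
    - {"gripper": -0.4, "dp": [-0.043, 0.263, 0], "twist": [0, 0, 0]}
    - {"gripper": -0.4, "dp": [-0.043, 0.263, 0], "twist": [0, 0, 0]}
    - {"gripper": -0.4, "dp": [-0.043, 0.263, 0], "twist": [0, 0, 0]}
    - {"gripper": -0.4, "dp": [-0.043, 0.263, 0], "twist": [0, 0, 0]}

```text
time: 15.15
ee_pos: [0.6482, -0.1073, 0.0186]
tcp_rot: [-154.8, 90.0, -144.6]
force: [0.0, -0.9, -0.6]
width: 0.701
```

>>> arm_command:
  motion:
    - {"gripper": -0.4, "dp": [-0.043, 0.263, 0], "twist": [0, 0, 0]}
    - {"gripper": -0.4, "dp": [-0.043, 0.263, 0], "twist": [0, 0, 0]}
    - {"gripper": -0.4, "dp": [-0.043, 0.263, 0], "twist": [0, 0, 0]}
    - {"gripper": -0.4, "dp": [-0.043, 0.263, 0], "twist": [0, 0, 0]}

```text
time: 15.65
ee_pos: [0.6431, -0.0757, 0.0186]
tcp_rot: [-115.6, 90.0, -105.4]
force: [1.0, -0.4, -0.9]
width: 0.7
```

```bash
python3 m.py 10
```

```text
15.65 [ 0.64312776 -0.07571825  0.01855391] [ 0.99723117 -0.35293258 -0.85687361] tcp u v 0.6196663816998405 -0.1880415191468065
```

View pics/scenec10.png

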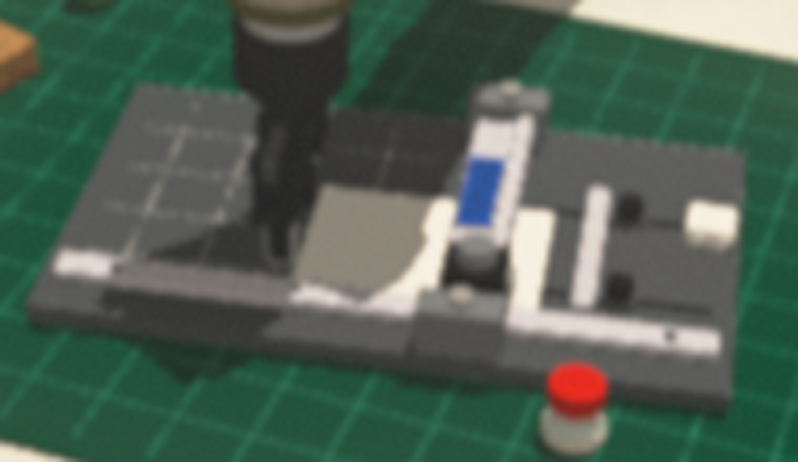

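The front edge has come out beyond the rail at crop (552,210) to (543,305), still square, with about 20 mm to go to the stop bar (590).

>>> arm_command:
  motion:
    - {"gripper": -0.4, "dp": [-0.023, 0.131, 0], "twist": [0, 0, 0]}
    - {"gripper": -0.4, "dp": [-0.023, 0.131, 0], "twist": [0, 0, 0]}
    - {"gripper": -0.4, "dp": [-0.023, 0.131, 0], "twist": [0, 0, 0]}
    - {"gripper": -0.4, "dp": [-0.023, 0.131, 0], "twist": [0, 0, 0]}

```text
time: 16.2
ee_pos: [0.6404, -0.0604, 0.0186]
tcp_rot: [-69.0, 90.0, -58.8]
force: [-0.1, -0.4, -0.5]
width: 0.703
```

>>> arm_command:
  motion:
    - {"gripper": -0.4, "dp": [-0.009, 0.049, 0], "twist": [0, 0, 0]}
    - {"gripper": -0.4, "dp": [-0.009, 0.049, 0], "twist": [0, 0, 0]}

```text
time: 16.45
ee_pos: [0.6399, -0.0576, 0.0186]
tcp_rot: [-81.1, 90.0, -70.9]
force: [0.3, -0.0, -0.2]
width: 0.702
```

>>> arm_command:
  motion:
    - {"gripper": -0.4, "dp": [-0.009, 0.049, 0], "twist": [0, 0, 0]}
    - {"gripper": -0.4, "dp": [0, 0, 0], "twist": [0, 0, 0]}

```text
time: 16.7
ee_pos: [0.6396, -0.056, 0.0186]
tcp_rot: [102.7, 90.0, 112.9]
force: [0.0, -0.5, 0.5]
width: 0.701
```

```bash
python3 m.py 11
```

```text
16.7 [ 0.63962339 -0.05601303  0.01857746] [ 0.03402147 -0.4666678   0.48437688] tcp u v 0.6196950073971207 -0.16802715513244335
```

View pics/scenec11.png

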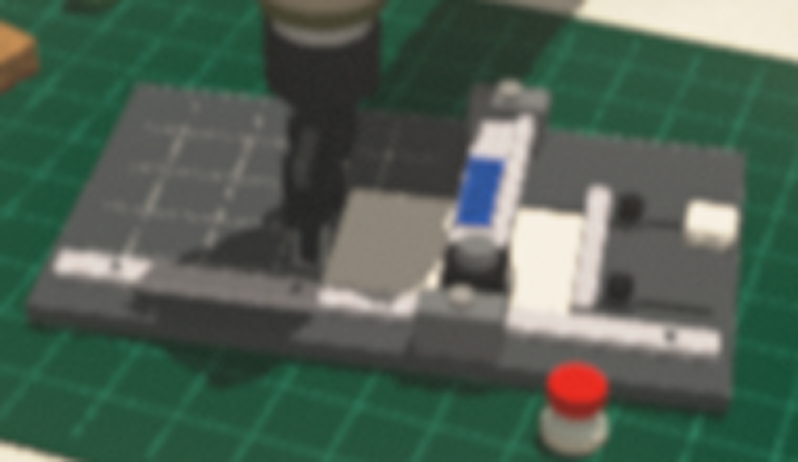

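>>> arm_command:
  motion:
    - {"gripper": -0.4, "dp": [-0.009, 0.049, 0], "twist": [0, 0, 0]}
    - {"gripper": -0.4, "dp": [0, 0, 0], "twist": [0, 0, 0]}

```text
time: 17.0
ee_pos: [0.6394, -0.0547, 0.0186]
tcp_rot: [-98.1, 90.0, -87.9]
force: [-0.8, -0.1, -0.0]
width: 0.704
```

>>> arm_command:
  motion:
    - {"gripper": -0.4, "dp": [-0.006, 0.033, 0], "twist": [0, 0, 0]}
    - {"gripper": -0.4, "dp": [0, 0, 0], "twist": [0, 0, 0]}

```text
time: 17.25
ee_pos: [0.6394, -0.0544, 0.0187]
tcp_rot: [-66.3, 89.9, -56.1]
force: [0.4, -4.3, -0.9]
width: 0.699
```

>>> arm_command:
  motion:
    - {"gripper": -0.4, "dp": [-0.006, 0.033, 0], "twist": [0, 0, 0]}
    - {"gripper": -0.4, "dp": [0, 0, 0], "twist": [0, 0, 0]}

```text
time: 17.5
ee_pos: [0.6394, -0.0543, 0.0187]
tcp_rot: [-69.5, 89.9, -59.4]
force: [1.3, -5.6, 0.8]
width: 0.702
```

The force rises at the stop (−5.6 N) at the position measured for it. I'll back off, lift and look.

>>> arm_command:
  motion:
    - {"gripper": -0.4, "dp": [-0.006, 0.033, 0], "twist": [0, 0, 0]}
    - {"gripper": -0.4, "dp": [0, 0, 0], "twist": [0, 0, 0]}
    - {"gripper": -0.4, "dp": [0.035, -0.2, 0], "twist": [0, 0, 0]}
    - {"gripper": -0.4, "dp": [0.07, -0.4, 0], "twist": [0, 0, 0]}
    - {"gripper": 1, "dp": [0, 0, 0.8], "twist": [0, 0, 0]}
    - {"gripper": 1, "dp": [0.14, -0.9, 0.8], "twist": [0, 0, 0]}
    - {"gripper": 1, "dp": [0.14, -0.9, 0], "twist": [0, 0, 0]}
    - {"gripper": 1, "dp": [0, 0, 0], "twist": [0, 0, 0]}

```text
time: 18.5
ee_pos: [0.6504, -0.127, 0.0671]
tcp_rot: [-64.2, 89.9, -54.2]
force: [-0.2, 0.4, -0.8]
width: -0.002
```

```bash
python3 m.py 12
python3 - <<'E'
from h import *
t=grab_frame('top');cv2.imwrite('pics/raw_t12.png',t);crop('top',t,220,140,165,120,4.8,'topc12.png')
E
```

```text
18.5 [ 0.65043722 -0.1269586   0.06711041] [-0.15446991  0.36249986 -0.84385419] tcp u v 0.6178171618887177 -0.23976752044484553
```

View pics/scenec12.png

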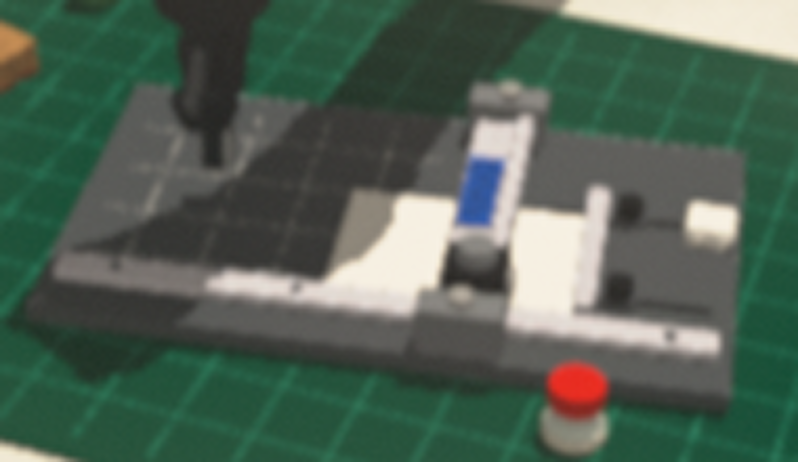

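View pics/topc12.png

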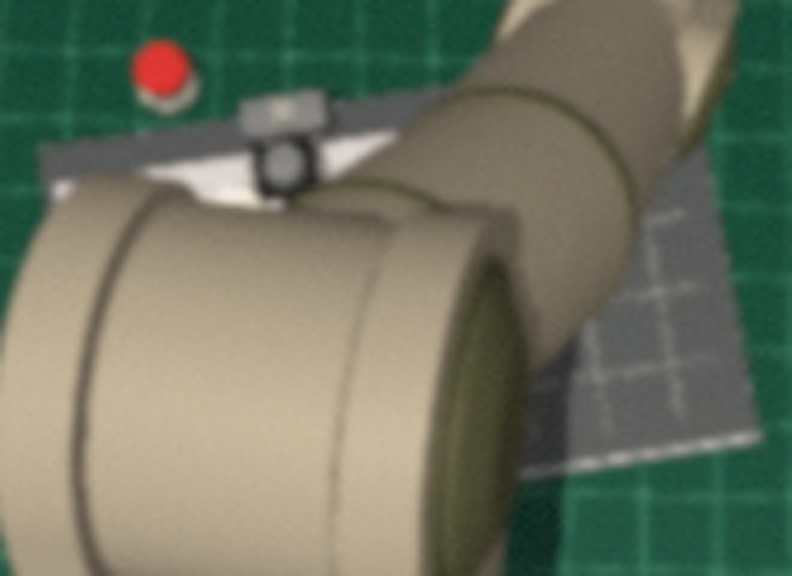

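The sheet's front edge lies at the stop bar (crop 580,215 to 572,313), and its near edge runs along the fence. I'll measure its far side edge and rear edge against the earlier flush reading (u 0.5651).

Run:
```python
from h import *
u=np.array([.9843,.1765]);v=np.array([-.1765,.9843])
g=cv2.imread('pics/raw_s12.png')
D=lambda x,y:(235+x/4.2-.4,170+y/4.2-.4)
for nm,a,b,z in(('side far lit',(398,194),(450,199),.027),('side far all',(350,189),(450,199),.027),('rear',(350,192),(332,270),.027),('front far of rail side',(525,211),(582,215),.027)):
    P=plane('scene',edges_line(g,D(*a),D(*b),hw=2.5),z)[:,:2];L=fit(P)
    print(nm,'u',np.median(P@u).round(4),'v',np.median(P@v).round(4),'ang',round(np.degrees(np.arctan2(L[1][1],L[1][0]))%180,2))
```

```text
side far lit u 0.5639 v -0.1065 ang 100.13
side far all u 0.5643 v -0.1232 ang 100.96
rear u 0.6156 v -0.1557 ang 10.94
front far of rail side u 0.5643 v -0.0169 ang 99.99
```

>>> arm_command:
  motion:
    - {"gripper": 1, "dp": [-0.814, 0.868, 0], "twist": [0, 0, 0]}
    - {"gripper": 1, "dp": [-0.814, 0.868, 0], "twist": [0, 0, 0]}
    - {"gripper": 1, "dp": [-0.814, 0.868, 0], "twist": [0, 0, 0]}
    - {"gripper": 1, "dp": [-0.814, 0.868, 0], "twist": [0, 0, 0]}
    - {"gripper": 1, "dp": [0, 0, -0.7], "twist": [0, 0, 0]}
    - {"gripper": 1, "dp": [0, 0, -0.5], "twist": [0, 0, 0]}
    - {"gripper": 1, "dp": [0, 0, -0.15], "twist": [0, 0, 0]}
    - {"gripper": 1, "dp": [0, 0, 0], "twist": [0, 0, 0]}

```text
time: 19.6
ee_pos: [0.5527, -0.0198, 0.0257]
tcp_rot: [177.5, 90.0, -172.3]
force: [0.1, -0.1, 0.7]
width: -0.005
```

```bash
python3 m.py 13
```

```text
19.6 [ 0.55267806 -0.01984785  0.02570238] [ 0.07948147 -0.0612702   0.73048815] tcp u v 0.5404978723803125 -0.11708391234328183
```

View pics/scenec13.png

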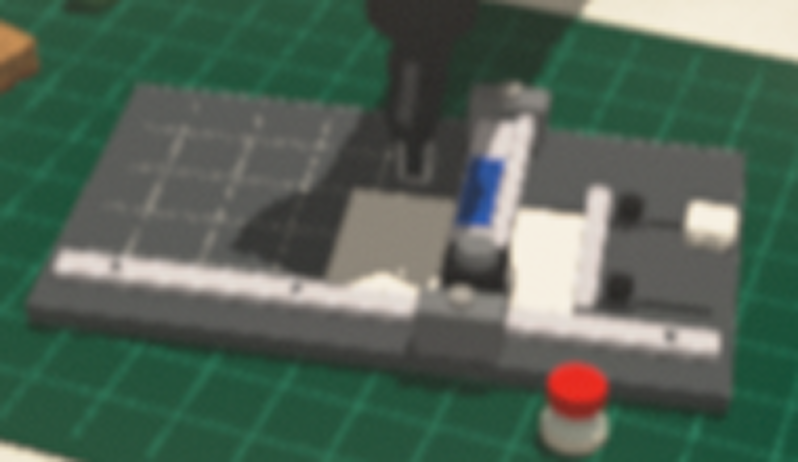

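>>> arm_command:
  motion:
    - {"gripper": 1, "dp": [0, 0, -0.075], "twist": [0, 0, 0]}
    - {"gripper": 1, "dp": [0.131, 0.0235, 0], "twist": [0, 0, 0]}
    - {"gripper": 1, "dp": [0.131, 0.0235, 0], "twist": [0, 0, 0]}
    - {"gripper": 1, "dp": [0.131, 0.0235, 0], "twist": [0, 0, 0]}
    - {"gripper": 1, "dp": [0.131, 0.0235, 0], "twist": [0, 0, 0]}
    - {"gripper": 1, "dp": [0.098, 0.018, 0], "twist": [0, 0, 0]}
    - {"gripper": 1, "dp": [0, 0, 0], "twist": [0, 0, 0]}

```text
time: 20.52
ee_pos: [0.5716, -0.0161, 0.0238]
tcp_rot: [-41.5, 90.0, -31.3]
force: [-0.8, -0.6, 0.3]
width: 0.003
```

>>> arm_command:
  motion:
    - {"gripper": 1, "dp": [0.033, 0.006, 0], "twist": [0, 0, 0]}
    - {"gripper": 1, "dp": [0, 0, 0], "twist": [0, 0, 0]}

```text
time: 20.78
ee_pos: [0.5723, -0.016, 0.0238]
tcp_rot: [-121.7, 90.0, -111.5]
force: [-0.6, -0.1, 0.1]
width: 0.002
```

>>> arm_command:
  motion:
    - {"gripper": 1, "dp": [0.033, 0.006, 0], "twist": [0, 0, 0]}
    - {"gripper": 1, "dp": [0, 0, 0], "twist": [0, 0, 0]}

```text
time: 21.02
ee_pos: [0.5726, -0.0159, 0.0238]
tcp_rot: [170.6, 89.9, -179.2]
force: [-2.0, -0.4, 1.4]
width: 0.001
```

>>> arm_command:
  motion:
    - {"gripper": 1, "dp": [0.033, 0.006, 0], "twist": [0, 0, 0]}
    - {"gripper": 1, "dp": [0, 0, 0], "twist": [0, 0, 0]}

```text
time: 21.28
ee_pos: [0.5727, -0.0159, 0.0237]
tcp_rot: [169.9, 89.8, -179.9]
force: [-6.6, -1.4, 3.1]
width: 0.003
```

>>> arm_command:
  motion:
    - {"gripper": 1, "dp": [-0.3, -0.054, 0], "twist": [0, 0, 0]}
    - {"gripper": 1, "dp": [-0.2, -0.036, 0.4], "twist": [0, 0, 0]}
    - {"gripper": 1, "dp": [0, 0, 0.9], "twist": [0, 0, 0]}
    - {"gripper": 1, "dp": [0, 0, 0.7], "twist": [0, 0, 0]}
    - {"gripper": 1, "dp": [0, 0, 0], "twist": [0, 0, 0]}

```text
time: 21.9
ee_pos: [0.5604, -0.0183, 0.0859]
tcp_rot: [-7.0, 89.8, 3.2]
force: [-0.2, 0.1, -0.3]
width: 0.004
```

```bash
python3 m.py 14;  python3 - <<'E'
from h import *
u=np.array([.9843,.1765]);v=np.array([-.1765,.9843])
g=cv2.imread('pics/raw_s14.png')
D=lambda x,y:(235+x/4.2-.4,170+y/4.2-.4)
for nm,a,b,z in(('side far',(350,189),(450,199),.027),('rear',(350,192),(332,270),.027),('side front',(525,211),(582,215),.027)):
    P=plane('scene',edges_line(g,D(*a),D(*b),hw=2.5),z)[:,:2];L=fit(P)
    print(nm,'u',np.median(P@u).round(4),'v',np.median(P@v).round(4),'ang',round(np.degrees(np.arctan2(L[1][1],L[1][0]))%180,2))
# pad centre, recomputed at z .047 from first pictures, by blue mask
for n in('top','scene'):
    im=cv2.imread(f'pics/{n}0.png').astype(int);m=((im[:,:,0]-im[:,:,2]>60)&(im[:,:,0]-im[:,:,1]>40)).astype(np.uint8)
    k,l,st,c=cv2.connectedComponentsWithStats(m)
    for i in range(1,k):
        if (n=='top' and abs(c[i]-[287,205]).max()<15) or (n=='scene' and abs(c[i]-[350,217]).max()<15):
            w=plane(n,c[i],.047)[0];print(n,st[i],c[i],w,'uv',w[:2]@u,w[:2]@v)
E
```

```text
21.9 [ 0.56042498 -0.01830513  0.08594691] [-0.15776093  0.09426676 -0.34841271] tcp u v 0.5483954551632533 -0.11693274431819467
side far u 0.5646 v -0.1233 ang 99.91
rear u 0.6156 v -0.1557 ang 10.61
side front u 0.5643 v -0.017 ang 100.06
top [283 194   9  24 156] [286.99358974 205.37179487] [0.58101343 0.03487762 0.047     ] uv 0.5780474181824871 -0.06821882489713672
scene [344 208  11  15 119] [348.65546218 215.14285714] [0.58206288 0.03619177 0.047     ] uv 0.5793123401272917 -0.06711053680165073
```

View pics/scenec14.png

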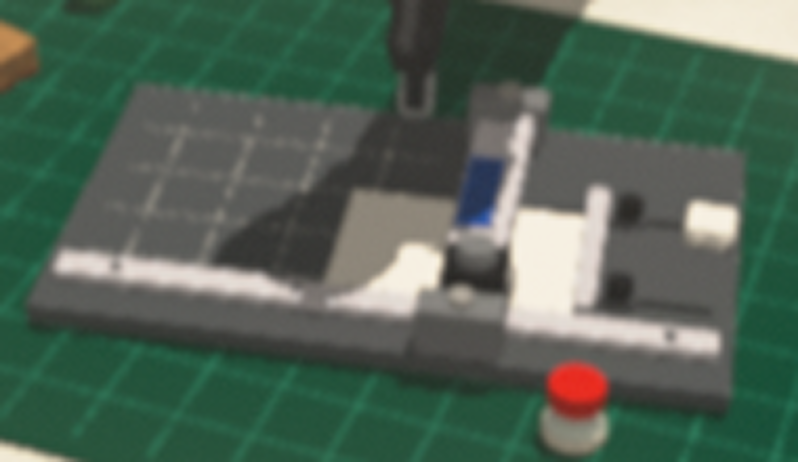

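The sheet sits on both fence (u 0.5646, contact −6.6 N) and stop (rear edge v −0.1557). The rail is still raised, with the blue pad centred near u 0.579, v −0.068. Next I go over the pad and press.

>>> arm_command:
  motion:
    - {"gripper": 1, "dp": [0.363, 0.868, 0], "twist": [0, 0, 0]}
    - {"gripper": 1, "dp": [0.363, 0.868, 0], "twist": [0, 0, 0]}
    - {"gripper": 1, "dp": [0, 0, -0.6], "twist": [0, 0, 0]}
    - {"gripper": 1, "dp": [0, 0, -0.4], "twist": [0, 0, 0]}
    - {"gripper": 1, "dp": [0, 0, 0], "twist": [0, 0, 0]}

```text
time: 22.58
ee_pos: [0.5798, 0.0325, 0.0524]
tcp_rot: [-174.3, 89.8, -164.2]
force: [0.1, 0.5, 0.8]
width: -0.001
```

```bash
python3 m.py 15; python3 -c "
from h import *
g=cv2.imread('pics/raw_s15.png');crop('s',g,310,170,100,75,8,'c15.png')"
```

```text
22.575 [0.57984434 0.03251414 0.05238973] [0.07063333 0.49089634 0.78139248] tcp u v 0.5764795292273901 -0.07033886026210376
```

View pics/c15.png

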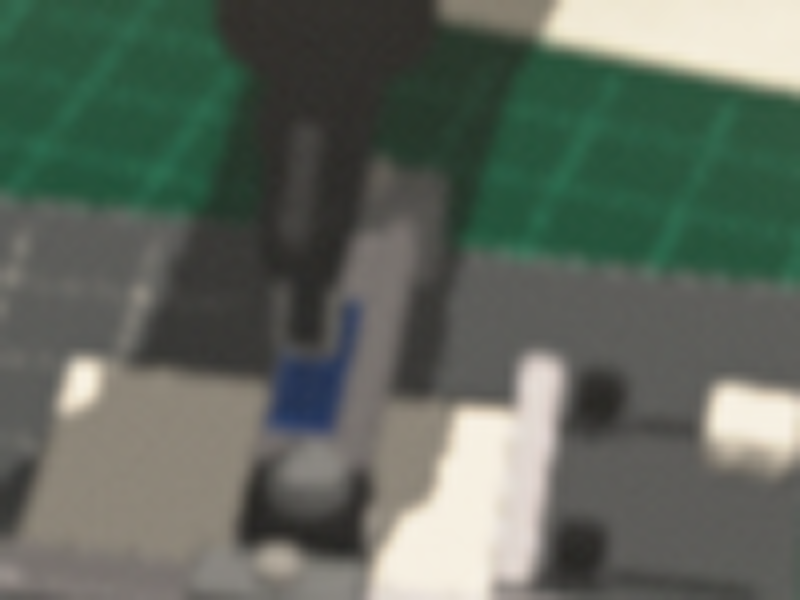

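The fingertips stand over the middle of the blue pad, a little toward its near (−v) side and clear of the ridge. Pressing down.

>>> arm_command:
  motion:
    - {"gripper": 1, "dp": [0.0, 0.033, -0.1], "twist": [0, 0, 0]}
    - {"gripper": 1, "dp": [0, 0, -0.1], "twist": [0, 0, 0]}
    - {"gripper": 1, "dp": [0, 0, 0], "twist": [0, 0, 0]}

```text
time: 23.0
ee_pos: [0.5811, 0.0347, 0.0478]
tcp_rot: [132.0, 90.0, 142.2]
force: [-0.0, -0.1, 0.1]
width: -0.001
```

>>> arm_command:
  motion:
    - {"gripper": 1, "dp": [0, 0, -0.07], "twist": [0, 0, 0]}
    - {"gripper": 1, "dp": [0, 0, 0], "twist": [0, 0, 0]}

```text
time: 23.25
ee_pos: [0.5812, 0.0347, 0.0459]
tcp_rot: [-9.7, 90.0, 0.5]
force: [-0.8, -0.3, 3.3]
width: 0.003
```

>>> arm_command:
  motion:
    - {"gripper": 1, "dp": [0, 0, -0.06], "twist": [0, 0, 0]}
    - {"gripper": 1, "dp": [0, 0, 0], "twist": [0, 0, 0]}

```text
time: 23.5
ee_pos: [0.5812, 0.0347, 0.044]
tcp_rot: [-18.1, 90.0, -7.9]
force: [-0.9, 0.4, 5.5]
width: -0.002
```

>>> arm_command:
  motion:
    - {"gripper": 1, "dp": [0, 0, -0.05], "twist": [0, 0, 0]}
    - {"gripper": 1, "dp": [0, 0, 0], "twist": [0, 0, 0]}

```text
time: 23.75
ee_pos: [0.5813, 0.0347, 0.0431]
tcp_rot: [18.8, 90.0, 29.0]
force: [-2.6, -0.0, 12.0]
width: 0.004
```

>>> arm_command:
  motion:
    - {"gripper": 1, "dp": [0, 0, -0.03], "twist": [0, 0, 0]}
    - {"gripper": 1, "dp": [0, 0, 0], "twist": [0, 0, 0]}

```text
time: 24.0
ee_pos: [0.5813, 0.0347, 0.0431]
tcp_rot: [23.9, 89.9, 34.1]
force: [-4.6, 0.7, 23.2]
width: -0.001
```

>>> arm_command:
  motion:
    - {"gripper": 1, "dp": [0, 0, 0.008], "twist": [0, 0, 0]}
    - {"gripper": 1, "dp": [0, 0, 0], "twist": [0, 0, 0]}
    - {"gripper": 1, "dp": [0, 0, 0], "twist": [0, 0, 0]}
    - {"gripper": 1, "dp": [0, 0, 0], "twist": [0, 0, 0]}
    - {"gripper": 1, "dp": [0, 0, 0], "twist": [0, 0, 0]}
    - {"gripper": 1, "dp": [0, 0, 0], "twist": [0, 0, 0]}

```text
time: 24.75
ee_pos: [0.5813, 0.0347, 0.0431]
tcp_rot: [21.2, 89.9, 31.4]
force: [-3.2, 0.3, 19.6]
width: -0.001
```

```bash
python3 m.py 16
python3 - <<'E'
from h import *
u=np.array([.9843,.1765]);v=np.array([-.1765,.9843])
g=cv2.imread('pics/raw_s16.png')
D=lambda x,y:(235+x/4.2-.4,170+y/4.2-.4)
for nm,a,b,z in(('side far',(350,189),(450,199),.027),('rear',(350,192),(332,270),.027),('side front',(525,211),(582,215),.027)):
    P=plane('scene',edges_line(g,D(*a),D(*b),hw=2.5),z)[:,:2];L=fit(P)
    print(nm,'u',np.median(P@u).round(4),'v',np.median(P@v).round(4),'ang',round(np.degrees(np.arctan2(L[1][1],L[1][0]))%180,2))
E
```

```text
24.75 [0.58129281 0.03470223 0.04307697] [-3.19273122  0.32669762 19.57434075] tcp u v 0.5782914545999605 -0.06844077920105396
side far u 0.5647 v -0.1233 ang 99.69
rear u 0.6157 v -0.1552 ang 11.41
side front u 0.5643 v -0.0172 ang 100.53
```

View pics/scenec16.png

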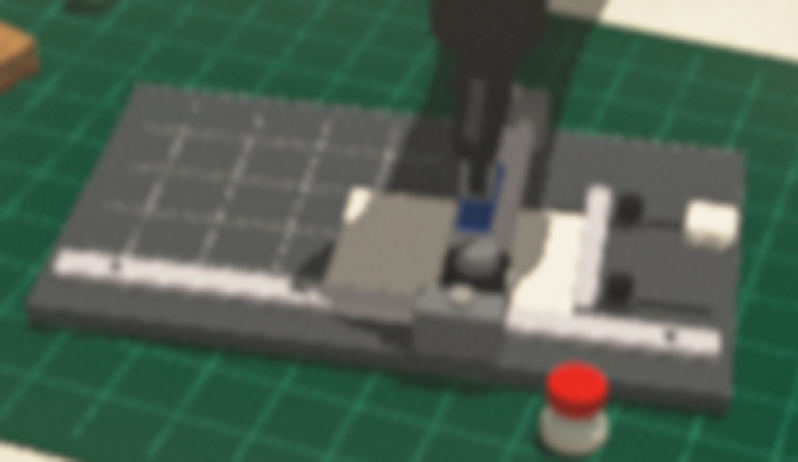

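The fingers press the pad (crop 478,200) at a steady 19.6 N. The sheet is still against the stop (580) and the fence, and its edge positions haven't changed. Handing in.

```bash
python3 -c "
from station import *
print(job.sign_off()); s=get_state(); print(s['time'],s['ee_pos'],s['force'])"
```

```text
the job is handed in; nothing more can be done
None
the job is handed in; nothing more can be done
```

The job is handed in at 24.8 s, with the white sheet against the fence and end stop and the fingertips still pressing the rail down on it. I pushed the sheet flat against the side fence, then fed it under the raised rail with both fingertips on its rear edge until it met the stop. I reseated it against the fence, then pressed the blue pad.

**Last checks:**
- **Press:** a steady 19.6 N on the fingers. They went down about 4 mm from the pad's raised height, where the force rose sharply. That is where the rail should meet the sheet.
- **Position:** the sheet met fence and stop with a clear force rise (about 6 N each). Its edges stayed within about 1 mm of those seated positions while I pressed.
- **Squareness:** its long edge measured within about 0.6° of the trimmer's axis.
- **Other things:** I made no contact with the tiles, jar, bottle, block, disc, knife or rule. I did not measure their positions again.

**Checks that disagreed:**
- **Camera offset:** the two cameras differed by about 6 mm in x at first, so I relied on contact to seat the sheet.
- **Board height:** the board touched about 3 mm higher than expected, so I raised the pushing height to match.
- **Rear edge angle:** the last reading was 1.2° off square, on a short, part-shadowed edge. I trusted the long edge and the contact forces instead.

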